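Stow the tape roll in the kit box and fit the deck under its flanges

ROBOT

A 6-joint arm with a two-finger parallel gripper is mounted at the origin on a cart in front of the work surface, level with it; the furniture and walls round the work are solid. World frame = base frame: x ahead of the robot, y to its left, z up, the work surface at z = 0. Lengths are in m, angles in rad, forces in N, time in s.
With the tool pointing down it reaches from about 0.425 to 0.95 m from the base axis. Payload 3.5 kg.
Tool frame: the origin (TCP) lies between the finger pads; the fingertips stand 19 mm ahead of it and the grasp point (between the pads) is the TCP; z points along the fingers, y is the line along which they close (so a half turn about z gives the same grasp; the last joint's range is limited). The gripper opens to 85 mm and grips with 20 to 120 N. Pads are 22 mm wide; open, the fingers measure 114 mm over their backs; the gripper's body (76 mm by 85 mm) begins 54 mm behind the grasp point. The pads swing forward as they close: fully open they stand 13 mm farther back than shut.
Start: joints at [1.035, 0.286, 1.577, -0, 1.279, -0.15], TCP at [0.254, 0.625, 0.25] pointing down, gripper open.
Joint ranges: [-2.77, 2.77], [-0.9, 2.22], [0.21, 2.48], [-1.53, 4.67], [0.24, 2.81], [-2.84, 2.84]. Speed limits (rad/s): [2.79, 2.79, 3.14, 3.14, 3.14, 3.14].

INTERFACE

Orientations are given as a unit quaternion [x, y, z, w].
In Python, from plant import get_state, cams, ctrl gives the robot as it stands. The module is installed in compiled form; this text tells all that it offers.
- The arm moves only by the tool jog_arm, never from a script. Its argument "deltas" is text: rows parted by semicolons, each of 6 numbers parted by spaces: the shift along the world's x, y, z normalised to -1 to 1, where 1 is 0.02 m, then the turn, a rotation vector about the world's x, y, z normalised to -1 to 1, where 1 is 0.1 rad. In form: x y z ax ay az; .... A call has 1 to 20 rows; each row shifts and turns the commanded pose from where the row before left it; what a row does not reach is not made up. A row lasts 1/8 s, in which the tool goes at most 62.5 mm and 10.7 degrees, less where a joint would pass 70% of its speed; a pose out of reach is approached as far as the arm can. A call with a number of a shift or a turn outside -1 to 1 is refused whole. A call with a gripper value outside its range is refused whole. "gripper" is the opening, from 0 (shut) to 1 (fully open), set as the call begins (left out, the last holds). The fingers move at their own pace and stop on an object; "squeeze" is the grip in N (left out, the last holds). Time passes only in rows, so rows that do not move let the fingers close. It gives the time, the measured TCP pose, the force, the opening and the grip force at its end, in the units of the state.
- get_state(): the state, without advancing time (a new reading comes with each control period).
- cams.read_camera(name): name is "side" or "top"; returns a dict with "color" (400x640x3 uint8, blue, green, red), "vfov" (degrees; the focal length in pixels is half the picture's height over the tangent of half this angle, whatever the lens; pixels are square), "cx", "cy" (the principal point, pixels), "distortion" ([k1, k2, p1, p2, k3] as OpenCV has them; the pictures are not rectified), "rvec" (rotation vector, rad) and "tvec" (3), from world to camera coordinates, as OpenCV has them. Camera axes: x right, y down, z forward; pixel columns grow to the right and rows downward; lengths in m; the calibration is good to about 2 mm. A picture is of the moment at which its call begins. There is no depth.
- ctrl.sign_off(): hands the job in; it is judged then, once.
The state is a dict: "time": time; "qpos": joint angles; "dq": joint speeds; "joint_efforts": joint torques, N m; "eef_pos": TCP position; "tcp_rot": TCP orientation; "contact_force": force on the tool from outside, world axes, zero at the start; "wrist_torque": the same for the moment, N m; "opening": opening from 0.0 (shut) to 1.0 (fully open); "finger_force": force on a finger pad.
Only numpy, scipy, OpenCV 4.12 (cv2) and the standard library are available. Lean on these libraries where they do the work, as an engineer would, in place of code of your own. Each camera call takes 0.05 s, during which the arm holds its last target. There are 200 camera calls.

TASK

Pack the service kit box: take the tape roll off the rod of its stand and stand it on edge in the bay on the floor of the box. Then close the compartment with the loose deck panel, which is longer than the opening: tip it in so that both ends come under the box's end flanges, and let it settle flat on the ledges between the rubber stop pads. Leave everything else where it stands.

Things in the scene. Friction and masses are not known exactly. Their poses are not given: they have to be found in the camera images.
- kit_box: the open grey sheet-metal box fixed to the table, 166 mm (own x) by 274 mm (own y) outside, 154 mm high, side and end walls 3 mm; inside 160 by 268 mm. Origin: centre of its underside, z up, long side along own y; its points below have the same axes. No lid: the deck closes it.
- box_opening (a point): centre of the opening in the box's top, at the upper face (z = 154 mm). At each end an in-turned flange, 4 mm thick (underside z = 150 mm), covers the last 34 mm inside: its edge is at own y = +/-100 mm, the end wall at +/-134 mm. So the opening is 160 mm (x) by 200 mm (y), and below the flanges the box is 268 mm long.
- deck_seat (a point): where the deck's origin belongs: centre of the ledge plane, 116 mm over the box's underside, 34 mm under the flanges. The ledge is 14 mm wide along the sides, and at the ends runs from y = +/-94 mm to the wall. Rubber stop pads, 6 mm high, fill the end ledges from y = +/-113 mm to the wall; the 220 mm deck lies between them with 3 mm to spare at each end, 6 mm at each side.
- roll_bay (a point): centre of the roll bay on the box's floor (floor top, 4 mm over its underside). The roll stands here on edge, its axis along the box's y, its centre 50 mm above this point: between two plates with inner faces at y = +/-31 mm, 40 mm high, their tops flared outward up to 50 mm, and two rubber bars 10 mm high at x = +/-32.5 mm.
- deck: the loose pale bare-metal panel, 148 mm (own x) by 220 mm (own y), 6 mm thick, 0.25 to 0.42 kg, starts flat on the table. Origin: centre of its underside, z up. A black bridge handle crosses its middle: a straight bar along own x, 98 mm long, 12 mm wide (y), from 25 to 38 mm over the underside, open beneath between its legs at x = +/-43 mm.
- deck_grip (a point): centre of the deck's handle bar, 31.5 mm above the deck's underside; axes as the deck's
- roll_center (a point): centre of the brown packing tape roll that starts on the rod: a ring 101 mm across, 48 mm wide, hole 74 mm across (wall about 12 mm), about 0.16 kg; its own z is the axis of the ring. It hangs loose with its hole's top on the rod, so its top stands about 12 mm above the top of the rod.
- tape_roll: the same tape roll; origin on the ring's axis in one face (24 mm from roll_center along own -z), own z along the axis of the ring
- roll_stand: the fixed steel stand: base plate 90 x 140 mm, a flat upright 123 mm high at its own y = +50 to +60 mm, and from it a level rod of 16 mm diameter towards own -y, axis at z = 105 mm, x = 0. Origin: centre of the underside, z up. The rod's far end is free; it has a rubber cap of 21 mm diameter. The roll's centre starts 2 to 20 mm from the origin towards own -y.
- rod_tip (a point): the free end of the rod, on its axis; 68 mm from the stand's origin along own -y
- glue_bottle: bystander: white squeeze bottle with red nozzle, 139 mm high, standing; origin at its foot
- marker: bystander: white felt marker, 136 mm long, lying; origin under its middle
- clear_roll: bystander: clear tape roll, 90 mm across, 48 mm high, lying flat; origin under its middle
- fan_guard (a point): obstacle: middle of the front of the desk fan's wire guard, which is fixed behind the roll stand. The guard is 330 mm across, so it spans 165 mm to each side (y) of this point and above and below it, and reaches away from the robot (+x). Swing the arm round in front of it.

How it is judged:
On the way, in this order (a step that is already met when the one before it is completed fails the run):
1. the roll is off the rod and its stand: its centre more than 110 mm from the stand's origin sideways, without touching the stand (horizontal distance between roll_center and roll_stand above 0.11 m and contact force between tape_roll and roll_stand below 0.1 N), for 0.1 s.
2. the roll stands on edge in the bay, let go (x of roll_center in the frame of kit_box between -0.012 and 0.012 m and y of roll_center in the frame of kit_box between -0.012 and 0.012 m and z of roll_center in the frame of kit_box below 0.062 m and angle between the z axis of tape_roll and the y axis of kit_box, either way round below 0.3 rad and contact force between tape_roll and the fingers below 0.1 N), for 0.2 s.
At the end, for the whole second after the job is handed in: Roll on edge in the bay: centre within 12 mm of the box centre both ways, down on the floor, axis within 0.3 rad of the box's length. Deck flat between the pads under both flanges: within 6 mm lengthwise, 10 mm across, 2 mm of ledge height, 1 degree of level. Both let go, at rest (x of roll_center in the frame of kit_box between -0.012 and 0.012 m and y of roll_center in the frame of kit_box between -0.012 and 0.012 m and z of roll_center in the frame of kit_box below 0.062 m and angle between the z axis of tape_roll and the y axis of kit_box, either way round below 0.3 rad and y of deck in the frame of kit_box between -0.006 and 0.006 m and x of deck in the frame of kit_box between -0.01 and 0.01 m and z of deck in the frame of kit_box between 0.113 and 0.1182 m and angle between the z axis of deck and the z axis of kit_box, either way round below 0.018 rad and linear speed of each of deck, tape_roll below 0.02 m/s); the robot touches nothing.
It fails at once if a bystander (glue bottle, marker, clear roll) is shifted by more than 30 mm (distance of any of glue_bottle, marker, clear_roll from where it was at the start of the episode above 0.03 m).
It also fails if it takes over 64 s, if anything falls off the work surface, if the arm or the gripper's body presses on something with over 40 N, if the wrist force passes 120 N, or if a joint passes its speed limit or range.

## Working session

There is one attempt and no reset: what is moved stays moved. The work goes in short steps, Python scripts to look and compute and a tool call to move; the robot and the scene stay as the last step left them, time stands still between calls to the robot, and variables do not carry over. Pictures are saved under pics/ and viewed, at most 13 in all, crops included, and the job is handed in when it is done.

Besides the shell and the picture viewer there is one more tool, called as a command line: name --argument value ..., lists and objects as JSON in quotes. jog_arm: Moves the arm, as the interface text tells. Its arguments: {"type":"object","properties":{"deltas":{"type":"string"},"gripper":{"type":"number"},"squeeze":{"type":"number"}},"required":["deltas"]}

```bash
mkdir -p pics; python3 - <<'E'
from plant import get_state,cams
import cv2
for n in("side","top"):
    c=cams.read_camera(n); cv2.imwrite(f"pics/{n}0.png",c["color"])
    print({k:v for k,v in c.items() if k!="color"})
print(get_state())
E
```

```text
{'vfov': 52.87970668492273, 'cx': 326.4784937091151, 'cy': 197.8282843723957, 'distortion': array([0.01475139, 0.        , 0.        , 0.        , 0.        ]), 'rvec': array([ 0.62400173, -2.56549521,  1.22644488]), 'tvec': array([0.58439215, 0.30452668, 1.39308121])}
{'vfov': 48.79105375754304, 'cx': 320.8279667899896, 'cy': 198.50036388698297, 'distortion': array([-0.02647122,  0.        ,  0.        ,  0.        ,  0.        ]), 'rvec': array([ 2.13964712, -2.13616956,  0.15564696]), 'tvec': array([0.10658225, 0.59268855, 1.75672783])}
{'time': 0.1, 'qpos': array([ 1.03499871e+00,  2.87131288e-01,  1.57803377e+00,  7.96817498e-06,
        1.27861575e+00, -1.50028288e-01]), 'dq': array([ 1.95149524e-04, -6.84894928e-05, -4.16188556e-03,  1.02254064e-03,
        1.82755511e-03, -9.26279565e-04]), 'joint_efforts': array([ 1.61910157e-04, -4.07292831e+01, -2.93700367e+01, -2.32756474e-04,
        3.43951528e-03,  1.59545908e-05]), 'eef_pos': array([0.25368442, 0.62491357, 0.2490476 ]), 'tcp_rot': array([ 1.91691873e-01,  9.81454547e-01, -1.02909985e-03, -3.71456636e-04]), 'contact_force': array([-0.48667182,  0.07563965, -0.45407385]), 'wrist_torque': array([ 0.01759416, -0.01494351, -0.01723776]), 'finger_force': 0.0, 'opening': 1.0032060371541123}
```

View pics/side0.png

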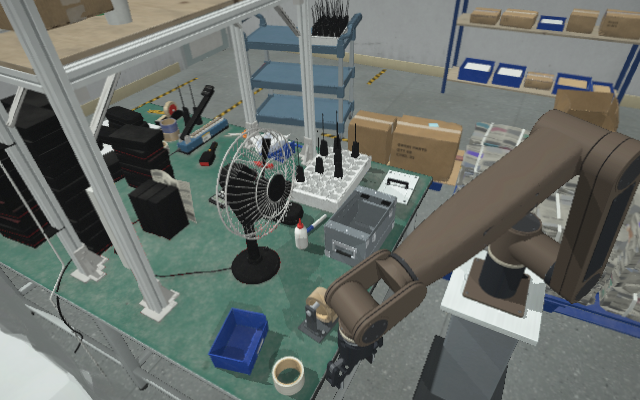

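View pics/top0.png

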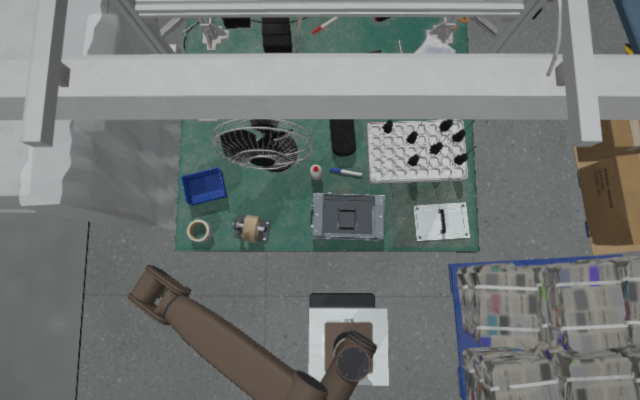

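The top view shows the roll on its stand at (250,228), the box at (348,216), the deck at (442,222), and the fan guard front at (262,165). The side view confirms the roll hangs at about (320,300). I'll enlarge both.

```bash
python3 - <<'E'
import cv2
t=cv2.imread("pics/top0.png"); s=cv2.imread("pics/side0.png")
a=cv2.resize(t[185:250,225:290],None,fx=4.5,fy=4.5,interpolation=cv2.INTER_CUBIC)
b=cv2.resize(t[185:250,300:480],None,fx=4.4,fy=4.4,interpolation=cv2.INTER_CUBIC)
c=cv2.resize(s[270:350,290:370],None,fx=3.6,fy=3.6,interpolation=cv2.INTER_CUBIC)
import numpy as np
o=np.zeros((600,800,3),np.uint8); o[:286,:792]=b[:286,:792]; o[290:290+a.shape[0],:a.shape[1]]=a; o[290:578,400:688]=c
cv2.imwrite("pics/crop.png",o)
E
```

```text
(no output)
```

View pics/crop.png

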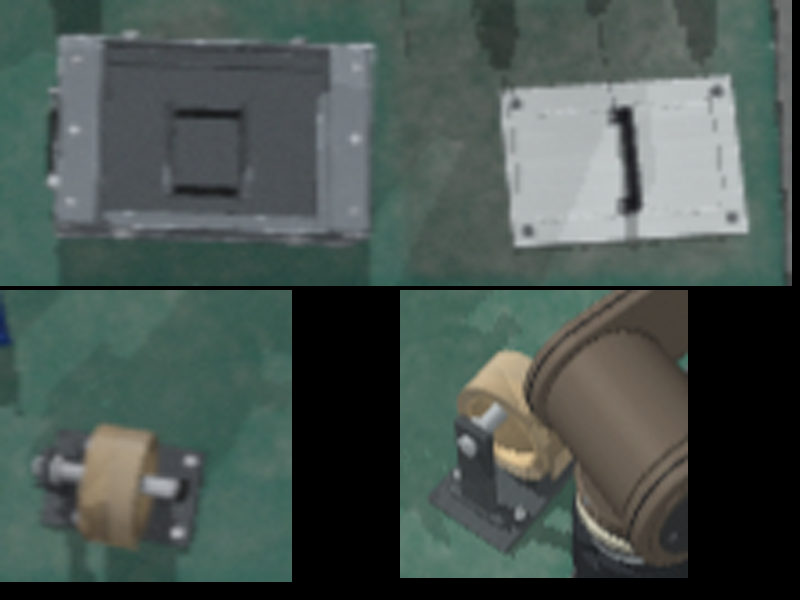

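The crop shows the box flanges spanning about px (313–385, 194–239), the deck at (414–470, 202–241), and the rod with its free end (dark cap) at px (266,229), pointing towards the box (-y). Next I'll measure these.

```bash
cat > h.py <<'E'
import numpy as np,cv2
from plant import get_state,cams
def K(c):
    f=200/np.tan(np.radians(c["vfov"])/2); return np.array([[f,0,c["cx"]],[0,f,c["cy"]],[0,0,1.]])
def plane(c,px,z):
    p=cv2.undistortPoints(np.array(px,float).reshape(-1,1,2),K(c),c["distortion"]).reshape(-1,2)
    R=cv2.Rodrigues(c["rvec"])[0]; C=-R.T@c["tvec"]; d=np.c_[p,np.ones(len(p))]@R
    return C+d*((z-C[2])/d[:,2])[:,None]
def proj(c,P): return cv2.projectPoints(np.array(P,float).reshape(-1,3),c["rvec"],c["tvec"],K(c),c["distortion"])[0].reshape(-1,2)
def rect(c,x0,x1,y0,y1,z,s):  # real pixels resampled on a level plane; rows: x down from x1, cols: y from y1 rightwards down; s m/px
    X,Y=np.meshgrid(np.arange(x1,x0,-s),np.arange(y1,y0,-s),indexing="ij")
    p=proj(c,np.stack([X,Y,0*X+z],-1)).reshape(*X.shape,2).astype(np.float32)
    return cv2.remap(c["color"],p[...,0],p[...,1],cv2.INTER_CUBIC)
E
python3 - <<'E'
from h import *
np.set_printoptions(precision=4,suppress=True)
c=cams.read_camera("top"); R=cv2.Rodrigues(c["rvec"])[0]; print("cam",-R.T@c["tvec"])
im=c["color"]
print("box corners~",plane(c,[(313,194),(385,195),(384,239),(312,237)],.154)[:,:2])
# deck
m=((im.min(2)>125)).astype(np.uint8); m[:195]=0;m[245:]=0;m[:,:405]=0;m[:,476:]=0
m=cv2.morphologyEx(m,cv2.MORPH_CLOSE,np.ones((5,5)))
k=max(cv2.findContours(m,0,2)[0],key=cv2.contourArea).reshape(-1,2)
w=plane(c,k,.006)[:,:2]; r=cv2.minAreaRect((w*1000).astype(np.float32)); print("deck",r)
print("rod pts",plane(c,[(236,226),(265.4,229)],.105)[:,:2]); print("roll",plane(c,[(250.5,228.5)],.125))
o=rect(c,.40,.62,-.19,.14,.154,.0005); cv2.imwrite("pics/boxrect.png",o)
o2=rect(c,.40,.60,.30,.55,.113,.0005); cv2.imwrite("pics/rollrect.png",o2)
E
```

```text
cam [0.3171 0.0928 1.8275]
box corners~ [[ 0.5933  0.1368]
 [ 0.5897 -0.1399]
 [ 0.421  -0.1328]
 [ 0.4281  0.1398]]
deck ((504.70281982421875, -391.4091796875), (148.1285858154297, 221.13809204101562), 3.890162467956543)
rod pts [[0.4738 0.4398]
 [0.4623 0.3239]]
roll [[0.4624 0.3791 0.125 ]]
```

```bash
python3 - <<'E'
import cv2,numpy as np
a=cv2.imread("pics/boxrect.png"); b=cv2.imread("pics/rollrect.png"); 
print(a.shape,b.shape)
o=np.zeros((600,800,3),np.uint8); o[:330,:495]=cv2.resize(a,(495,330)); 
o[335:335+260,:325]=cv2.resize(b,(325,260)); cv2.imwrite("pics/r.png",o)
E
```

```text
(440, 660, 3) (400, 501, 3)
```

View pics/boxrect.png

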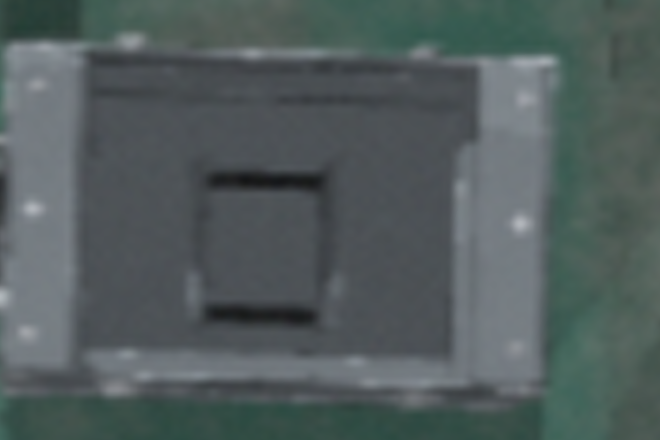

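View pics/rollrect.png

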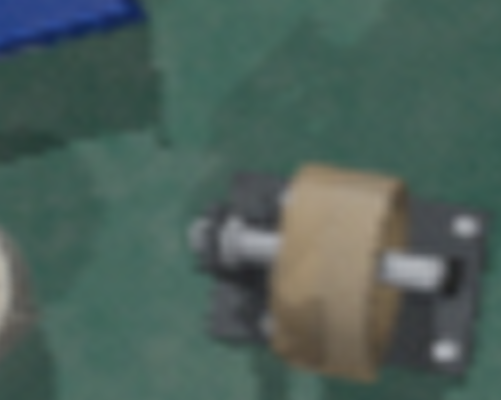

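Box rectified view: screws at rows 85/208/332 (left flange) and 98/223/348 (right), inner flange edges at cols 82 and 473. That puts the box centre near (0.512, 0.001) with yaw about -2°. Roll view: rod runs from (262,243) to (412,271) and the roll's top edges are at cols 283 and 383. That gives a roll centre near (0.471, 0.3815) with yaw about -9.5°.

jog_arm --deltas "0.4 -0.45 0 0 0 0.15; 0.8 -0.87 -0.1 0 0 0.15; 0.8 -0.87 -0.2 0 0 0.15; 0.8 -0.87 -0.2 0 0 0.15; 0.8 -0.87 -0.2 0 0 0.15; 0.8 -0.87 -0.2 0 0 0.15; 0.8 -0.87 -0.2 0 0 0.15; 0.8 -0.87 -0.2 0 0 0.15; 0.8 -0.87 -0.2 0 0 0.15; 0.8 -0.87 -0.2 0 0 0.15; 0.8 -0.87 -0.2 0 0 0.15; 0.8 -0.87 -0.2 0 0 0.15; 0.8 -0.87 -0.2 0 0 0.15; 0.8 -0.87 -0.1 0 0 0.15; 0.07 -0.41 0 0 0 0.1; 0 0 0 0 0 0" --gripper 1

```text
time: 2.15
eef_pos: [0.4712, 0.3814, 0.2024]
tcp_rot: [0.083, 0.997, 0.0, -0.0]
contact_force: [-0.4, 1.1, 0.4]
opening: 0.997
finger_force: 0.0
```

```bash
python3 - <<'E'
from h import *
np.set_printoptions(precision=4,suppress=True)
t=cams.read_camera("top"); s=cams.read_camera("side"); S=get_state(); print(S["time"],S["eef_pos"],S["tcp_rot"],S["qpos"])
u=lambda im,x,y,w,h,f:cv2.resize(im[y:y+h,x:x+w],None,fx=f,fy=f,interpolation=cv2.INTER_CUBIC)
o=np.zeros((600,800,3),np.uint8)
A=u(s["color"],270,250,100,110,5); o[:550,:500]=A[:550]; B=u(t["color"],215,185,75,75,4); o[:300,500:800]=B
cv2.imwrite("pics/a1.png",o)
# box screws: bright spots against the flange, on the plane of the flange
im=t["color"]; g=cv2.resize(cv2.cvtColor(im,cv2.COLOR_BGR2GRAY)[190:245,305:395],None,fx=4,fy=4,interpolation=cv2.INTER_CUBIC)
P=[]
for x,y in [(.578,.1215),(.5159,.1235),(.4542,.1262),(.5709,-.123),(.5082,-.12),(.446,-.1175)]:
    p=proj(t,[x,y,.154])[0]; 
    a,b=np.round(p).astype(int); w=cv2.cvtColor(im,cv2.COLOR_BGR2GRAY)[b-2:b+3,a-2:a+3].astype(float); w=np.clip(w-np.median(w)-5,0,None)
    yy,xx=np.mgrid[b-2:b+3,a-2:a+3]; P.append(plane(t,[((w*xx).sum()/w.sum(),(w*yy).sum()/w.sum())],.154)[0,:2])
P=np.array(P); print(P); print("ctr",P.mean(0)); d=P[:3]-P[3:]; print(np.degrees(np.arctan2(-d[:,0],d[:,1])))
e=P[[0,3]]-P[[2,5]]; print(np.degrees(np.arctan2(e[:,1],e[:,0])))
E
```

```text
2.25 [0.4709 0.3823 0.2025] [ 0.0826  0.9966  0.0002 -0.    ] [ 0.5147  0.1802  1.7932  0.0003  1.1679 -0.8908]
[[ 0.578   0.1213]
 [ 0.5159  0.1237]
 [ 0.4534  0.1263]
 [ 0.571  -0.122 ]
 [ 0.5083 -0.1203]
 [ 0.4469 -0.117 ]]
ctr [0.5123 0.002 ]
[-1.6498 -1.7793 -1.5226]
[-2.2899 -2.3304]
```

View pics/a1.png

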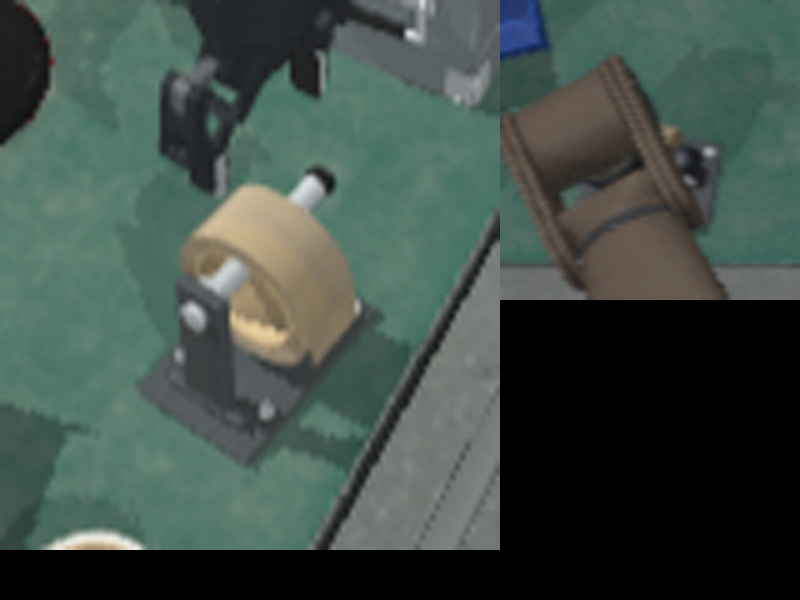

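The side view shows the roll on the rod, with the cap at about px (334,286) and the upright's bolt at (308.8,313.4). The fingers are still well above it. I'll cross-check the rod line.

```bash
python3 - <<'E'
from h import *
np.set_printoptions(precision=4,suppress=True)
s=cams.read_camera("side")
P=plane(s,[(334,286.3),(308.8,313.4)],.105);print(P); d=P[1]-P[0]; print(np.linalg.norm(d),np.degrees(np.arctan2(-d[0],d[1])))
# top crest of roll: near face edge / far face edge at crest
print(plane(s,[(270+215/5,250+228/5),(270+258/5,250+187/5)],.126))
print(proj(s,[[.4712,.3815,.126],[.4672,.3578,.126],[.4752,.4052,.126]]))
E
```

```text
[[0.457  0.3297 0.105 ]
 [0.4777 0.4538 0.105 ]]
0.12574970303705263 -9.48228408239909
[[0.4898 0.4052 0.126 ]
 [0.4813 0.366  0.126 ]]
[[322.0868 292.2121]
 [326.8656 287.1736]
 [317.1918 297.3739]]
```

jog_arm --deltas "-0.1 0 -0.7 0 0 0; 0 0 -0.8 0 0 0; 0 0 -0.8 0 0 0; 0 0 -0.7 0 0 0; 0 0 -0.5 0 0 0; 0 0 0 0 0 0"

```text
time: 3.05
eef_pos: [0.4689, 0.3816, 0.131]
tcp_rot: [0.083, 0.997, -0.001, -0.001]
contact_force: [-0.0, 0.0, 0.6]
opening: 0.997
finger_force: 0.0
```

jog_arm --deltas "0 0 0 0 0 0; 0 0 0 0 0 0; 0 0 0 0 0 0; 0 0 0 0 0 0; 0 0 0 0 0 0; 0 0 0 0 0 0" --gripper 0 --squeeze 40

```text
time: 3.8
eef_pos: [0.4701, 0.3825, 0.1338]
tcp_rot: [0.083, 0.997, 0.001, 0.001]
contact_force: [-0.9, -0.1, 5.5]
opening: 0.546
finger_force: 41.8
```

jog_arm --deltas "0 0 0.3 0 0 0; 0 0 0.5 0 0 0; 0 0 0.5 0 0 0; 0 0 0.1 0 0 0; 0 0 0 0 0 0" --squeeze 60

```text
time: 4.42
eef_pos: [0.4694, 0.382, 0.1605]
tcp_rot: [0.083, 0.997, 0.0, 0.0]
contact_force: [-0.3, 0.4, -0.6]
opening: 0.54
finger_force: 61.6
```

```bash
python3 - <<'E'
from h import *
s=cams.read_camera("side")
cv2.imwrite("pics/a2.png",cv2.resize(s["color"][240:350,270:390],None,fx=5,fy=5,interpolation=cv2.INTER_CUBIC))
E
```

```text
(no output)
```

View pics/a2.png

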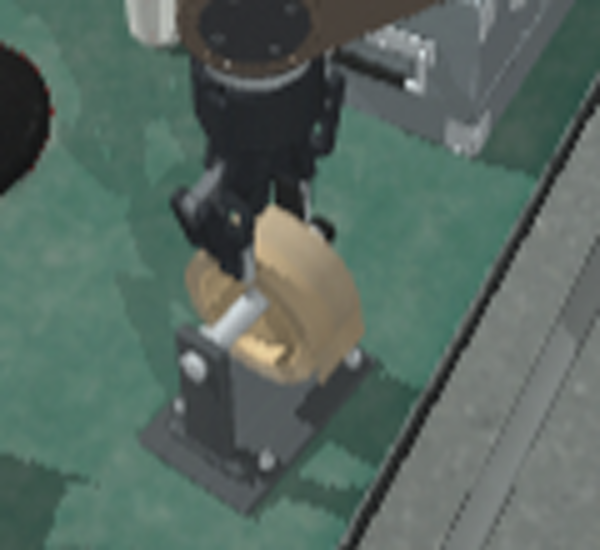

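The roll is held at its top edge and lifted clear, with the rod inside the hole near crop px (245,315). Now I'll slide it off along the rod.

jog_arm --deltas "-0.08 -0.47 0 0 0 0; -0.16 -0.94 0 0 0 0; -0.16 -0.94 0 0 0 0; -0.16 -0.94 0 0 0 0; -0.16 -0.94 0 0 0 0; -0.16 -0.94 0 0 0 0; -0.08 -0.5 0 0 0 0; 0 -0.3 0.6 0 0 0; 0 -0.5 1 0 0 0; 0 -0.5 1 0 0 0; 0 -0.5 1 0 0 0; 0 -0.5 1 0 0 0; 0 -0.5 1 0 0 0; 0 -0.5 0.4 0 0 0; 0 0 0 0 0 0"

```text
time: 6.35
eef_pos: [0.4505, 0.2023, 0.2812]
tcp_rot: [0.083, 0.997, 0.0, 0.001]
contact_force: [0.5, -0.6, -1.7]
opening: 0.54
finger_force: 61.8
```

jog_arm --deltas "0.15 -0.4 0 0 0 0.1; 0.3 -0.9 0 0 0 0.15; 0.3 -0.9 0 0 0 0.15; 0.3 -0.9 0 0 0 0.15; 0.3 -0.9 0 0 0 0.15; 0.3 -0.9 0 0 0 0.15; 0.3 -0.9 0 0 0 0.15; 0.3 -0.9 0 0 0 0.15; 0.3 -0.9 0 0 0 0.15; 0.3 -0.9 0 0 0 0.04; 0.2 -0.9 0 0 0 0; 0.02 -0.6 0 0 0 0; 0 0 0 0 0 0; 0 0 0 0 0 0"

```text
time: 8.1
eef_pos: [0.5114, 0.0029, 0.2803]
tcp_rot: [0.016, 1.0, 0.0, -0.0]
contact_force: [-0.3, 0.5, -2.2]
opening: 0.539
finger_force: 61.9
```

```bash
python3 - <<'E'
from h import *
s=cams.read_camera("side");S=get_state();print(S["eef_pos"],S["tcp_rot"])
cv2.imwrite("pics/a3.png",cv2.resize(s["color"][150:280,300:420],None,fx=4.5,fy=4.5,interpolation=cv2.INTER_CUBIC))
h=cv2.cvtColor(s["color"],cv2.COLOR_BGR2HSV)
m=cv2.inRange(h,(8,60,90),(28,160,255)); m[:150]=0;m[280:]=0;m[:,:300]=0;m[:,420:]=0
n,l,st,ce=cv2.connectedComponentsWithStats(m); i=1+st[1:,4].argmax(); print(st[i],ce[i])
x,y,z=S["eef_pos"]; a=np.linspace(0,2*np.pi,200)
C=np.array([x,y,z-.0573]);P=np.concatenate([np.c_[C[0]+r*np.cos(a),C[1]+0*a+d,C[2]+r*np.sin(a)] for r in(.0505,) for d in(-.024,.024)])
q=proj(s,P); print(q.min(0),q.max(0))
E
```

```text
[0.51142749 0.00303028 0.28035055] [1.56431911e-02 9.99877627e-01 1.45275871e-04 4.04502042e-06]
[374 150  46  23 743] [399.2960969  158.83041723]
[346.03769854 179.69161197] [377.26907337 210.48533916]
```

View pics/a3.png

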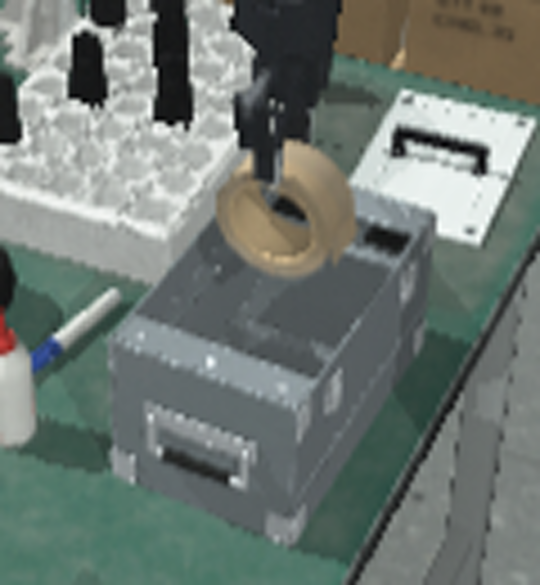

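```bash
python3 - <<'E'
from h import *
np.set_printoptions(precision=4,suppress=True)
s=cams.read_camera("side")
print(plane(s,[(324.6,226.8),(368,241),(396.8,196.5)],.154)[:,:2])
R=lambda a:np.array([[np.cos(a),-np.sin(a)],[np.sin(a),np.cos(a)]])
print(np.array([[.083,.137],[-.083,.137],[-.083,-.137]])@R(np.radians(-1.8)).T+[.512,.0018])
E
```

```text
[[ 0.5885  0.1449]
 [ 0.4236  0.1414]
 [ 0.4211 -0.1302]]
[[ 0.5993  0.1361]
 [ 0.4333  0.1413]
 [ 0.4247 -0.1325]]
```

jog_arm --deltas "-0.05 -0.05 -0.5 0 0 0; 0 0 -0.9 0 0 0; 0 0 -0.9 0 0 0; 0 0 -0.9 0 0 0; 0 0 -0.9 0 0 0; 0 0 -0.9 0 0 0; 0 0 -0.9 0 0 0; 0 0 -0.8 0 0 0; 0 0 -0.7 0 0 0; 0 0 -0.4 0 0 0; 0 0 -0.2 0 0 0; 0 0 0 0 0 0"

```text
time: 9.7
eef_pos: [0.5107, 0.0016, 0.1204]
tcp_rot: [0.016, 1.0, -0.0, 0.0]
contact_force: [-1.1, -1.1, -2.1]
opening: 0.539
finger_force: 61.9
```

jog_arm --deltas "0 0 -0.2 0 0 0; 0 0 -0.15 0 0 0; 0 0 0 0 0 0"

```text
time: 10.07
eef_pos: [0.5104, 0.0016, 0.1131]
tcp_rot: [0.016, 1.0, 0.0, -0.0]
contact_force: [0.3, -0.6, -1.4]
opening: 0.538
finger_force: 61.9
```

jog_arm --deltas "0 0 -0.1 0 0 0; 0 0 -0.05 0 0 0; 0 0 0 0 0 0"

```text
time: 10.45
eef_pos: [0.512, 0.0014, 0.1125]
tcp_rot: [0.016, 1.0, -0.0, 0.001]
contact_force: [-1.3, -0.9, 5.8]
opening: 0.539
finger_force: 62.7
```

jog_arm --deltas "0 0 0 0 0 0; 0 0 0 0 0 0; 0 0 0 0 0 0; 0 0 0.3 0 0 0; 0 0 0.8 0 0 0; 0 0 1 0 0 0; 0 0 1 0 0 0; 0 0 1 0 0 0; 0 0 1 0 0 0; 0 -0.3 0.5 0 0 0; 0 -0.8 0 0 0 0; 0 -1 0 0 0 0; 0 -1 0 0 0 0; 0 -1 0 0 0 0; 0 -1 0 0 0 0; 0 -1 0 0 0 0; 0 -1 0 0 0 0; 0 -1 0 0 0 0; 0 -1 0 0 0 0" --gripper 1

```text
time: 12.82
eef_pos: [0.5106, -0.1818, 0.2223]
tcp_rot: [0.016, 1.0, -0.0, 0.0]
contact_force: [0.6, 0.0, 0.3]
opening: 0.998
finger_force: 0.0
```

```bash
python3 - <<'E'
from h import *
np.set_printoptions(precision=4,suppress=True)
t=cams.read_camera("top");s=cams.read_camera("side");print(get_state()["eef_pos"],get_state()["tcp_rot"])
o=np.zeros((600,800,3),np.uint8)
A=cv2.resize(t["color"][185:250,300:480],None,fx=4.4,fy=4.4,interpolation=cv2.INTER_CUBIC); o[:286,:792]=A[:286]
B=cv2.resize(s["color"][165:255,310:450],None,fx=3.4,fy=3.4,interpolation=cv2.INTER_CUBIC); o[290:290+306,:476]=B
cv2.imwrite("pics/a4.png",o)
# deck handle: dark pixels on deck, plane z=.038
g=t["color"].max(2); 
m=np.zeros(g.shape,np.uint8); m[205:236,434:450]=g[205:236,434:450]<70
k=np.argwhere(m)[:,::-1]; w=plane(t,k,.038)[:,:2]; print(len(k),w.mean(0),cv2.minAreaRect((w*1000).astype(np.float32)))
E
```

```text
[ 0.5106 -0.1824  0.2224] [ 0.017   0.9999 -0.0002  0.0001]
54 [ 0.5021 -0.3886] ((501.7708740234375, -387.8240661621094), (90.59494018554688, 12.210289001464844), 3.5007665157318115)
```

View pics/a4.png

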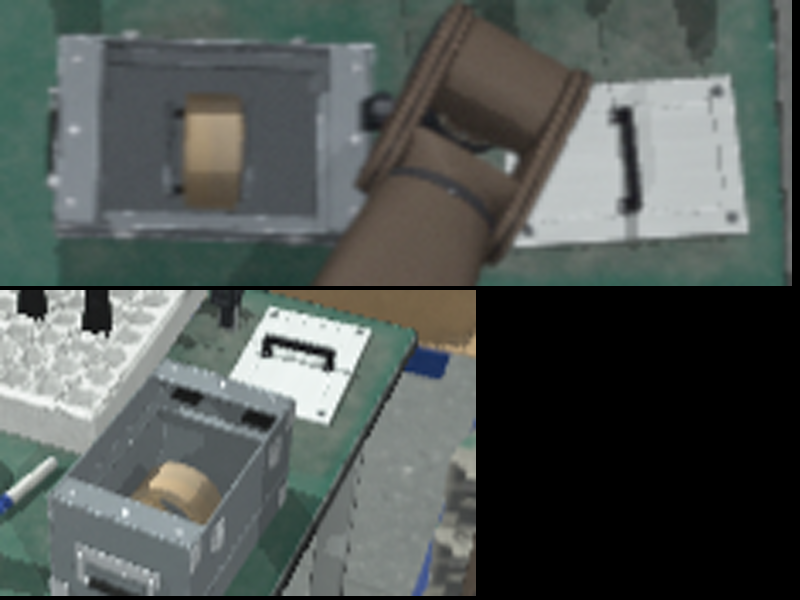

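The roll stands upright in the bay (crop px 184–244, 93–208). The deck handle is undisturbed near (0.503,-0.390).

jog_arm --deltas "-0.04 -0.9 0 0 0 0.1; -0.04 -0.9 0 0 0 0.1; -0.04 -0.9 -0.3 0 0 0.1; -0.04 -0.9 -0.5 0 0 0.1; -0.04 -0.9 -0.6 0 0 0.1; -0.04 -0.9 -0.6 0 0 0.1; -0.04 -0.9 -0.6 0 0 0.1; -0.04 -0.9 -0.6 0 0 0.1; -0.04 -0.9 -0.6 0 0 0.1; -0.02 -0.9 -0.6 0 0 0.06; 0 -0.9 -0.6 0 0 0; 0 -0.48 -0.6 0 0 0; 0 0 0 0 0 0; 0 0 0 0 0 0"

```text
time: 14.68
eef_pos: [0.5031, -0.3877, 0.1104]
tcp_rot: [-0.032, 0.999, 0.0, 0.0]
contact_force: [0.7, -0.4, -0.3]
opening: 1.002
finger_force: 0.0
```

```bash
python3 - <<'E'
from h import *
np.set_printoptions(precision=4,suppress=True)
t=cams.read_camera("top");S=get_state();print(S["eef_pos"],S["tcp_rot"],S["qpos"])
h=cv2.cvtColor(t["color"],cv2.COLOR_BGR2HSV)
m=cv2.inRange(h,(8,50,60),(28,200,255)); m[:200]=0;m[238:]=0;m[:,:325]=0;m[:,375:]=0
k=np.argwhere(m)[:,::-1]; print(k.min(0),k.max(0))
u=np.arange(335,365); g=t["color"][:,:,2].astype(float)-t["color"][:,:,0]
row=g[212:224,335:365].mean(0); d=np.diff(row); print(np.round(row))
a,b=np.argmax(d),np.argmin(d)
print(plane(t,[(335+a+.5,218),(335+b+.5,218)],.105)[:,:2])
w=plane(t,k,.0545)[:,:2]; print(w[:,0].min(),w[:,0].max())
E
```

```text
[ 0.5033 -0.3877  0.1108] [-0.0324  0.9995 -0.0002  0.0003] [-0.8159  0.344   1.7755  0.0001  1.0214 -2.4516]
[342 206] [354 231]
[ -9.  -9. -10.  -9.  -8.  -7.   9.  33.  43.  46.  46.  46.  43.  38.
  36.  36.  36.  36.  35.  28.   9.  -7. -10.  -9.  -9.  -9.  -9.  -9.
  -9.  -9.]
[[ 0.506   0.0258]
 [ 0.5061 -0.0252]]
0.4590298264097335 0.5605094466622008
```

jog_arm --deltas "0 -0.1 -0.6 0 0 0; 0 0 -0.8 0 0 0; 0 0 -0.8 0 0 0; 0 0 -0.8 0 0 0; 0 0 -0.6 0 0 0; 0 0 -0.28 0 0 0; 0 0 0 0 0 0"

```text
time: 15.6
eef_pos: [0.5029, -0.3899, 0.0323]
tcp_rot: [-0.032, 0.999, 0.0, -0.0]
contact_force: [-0.5, 0.7, 0.4]
opening: 0.996
finger_force: 0.0
```

jog_arm --deltas "0 0 0 0 0 0; 0 0 0 0 0 0; 0 0 0 0 0 0; 0 0 0 0 0 0; 0 0 0 0 0 0; 0 0 0 0 0 0; 0 0 0 0 0 0" --gripper 0 --squeeze 80

```text
time: 16.48
eef_pos: [0.5032, -0.3903, 0.0332]
tcp_rot: [-0.032, 0.999, -0.0, 0.0]
contact_force: [-0.3, 1.2, 3.4]
opening: 0.124
finger_force: 78.7
```

jog_arm --deltas "0 0 0.3 0 0 0; 0 0 0.6 0 0 0; 0 0 0.9 0 0 0; 0 0 1 0 0 0; 0 0 1 0 0 0; 0 0 1 0 0 0; 0 0 1 0 0 0; 0 0.3 1 0 0 0; 0 0.6 1 0 0 0; 0 0.8 1 0 0 0; 0 0.8 1 0 0 0; 0 0.8 1 0 0 0; 0 0.8 1 0 0 0; 0 0.8 1 0 0 0; 0 0.8 0.8 0 0 0; 0.05 0.8 0.4 0 0 -0.1; 0.05 0.8 0 0 0 -0.1; 0.05 0.8 0 0 0 -0.1; 0.05 0.8 0 0 0 -0.1; 0.05 0.8 0 0 0 -0.1"

```text
time: 18.98
eef_pos: [0.5079, -0.1948, 0.3121]
tcp_rot: [-0.007, 1.0, 0.0, -0.0]
contact_force: [-0.2, -0.3, -1.7]
opening: 0.12
finger_force: 78.1
```

jog_arm --deltas "0.03 0.9 0 0 0 -0.15; 0.03 0.9 0 0 0 -0.15; 0.03 0.9 0 0 0 -0.15; 0.03 0.9 0 0 0 0; 0.03 0.9 0 0.5 -0.016 0; 0.03 0.9 0 0.5 -0.016 0; 0.03 0.9 0 0.5 -0.016 0; 0 0.9 0 0.5 -0.016 0; 0 0.9 0 0.5 -0.016 0; 0 0.9 0 0.5 -0.016 0; 0 0.9 0 0.5 -0.016 0; 0 0.15 0 0 0 0; 0 0 0 0 0 0; 0 0 0 0 0 0"

```text
time: 20.72
eef_pos: [0.5123, 0.0047, 0.3129]
tcp_rot: [0.015, 0.985, 0.174, 0.003]
contact_force: [-0.4, -0.1, -2.9]
opening: 0.118
finger_force: 78.2
```

```bash
python3 - <<'E'
from h import *
from scipy.spatial.transform import Rotation as Ro
np.set_printoptions(precision=4,suppress=True)
t=cams.read_camera("top");s=cams.read_camera("side");S=get_state();print(S["eef_pos"],S["contact_force"],S["qpos"]);print(Ro.from_quat(S["tcp_rot"]).as_matrix())
o=np.zeros((600,800,3),np.uint8)
A=cv2.resize(t["color"][170:250,290:430],None,fx=3.5,fy=3.5,interpolation=cv2.INTER_CUBIC); o[:280,:490]=A
B=cv2.resize(s["color"][130:280,300:450],None,fx=2.1,fy=2.1,interpolation=cv2.INTER_CUBIC); o[282:597,:315]=B
cv2.imwrite("pics/a5.png",o)
E
```

```text
[0.5122 0.0047 0.3128] [ 0.8103 -0.5783 -2.9398] [-0.3417 -0.1073  1.9098  0.3347  1.4561 -1.9397]
[[-0.9995  0.0291  0.0113]
 [ 0.0312  0.9391  0.3423]
 [-0.0006  0.3425 -0.9395]]
```

View pics/a5.png

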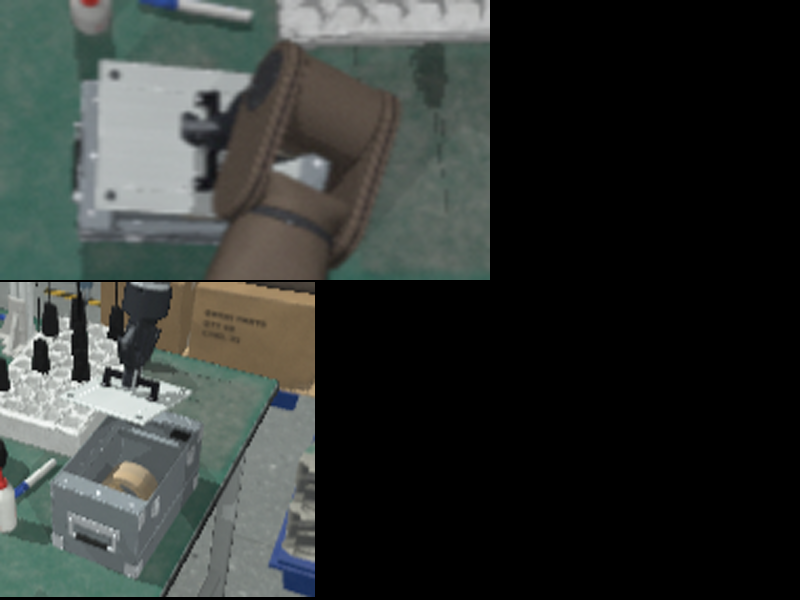

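The deck is held and tilted, with its +y end up (top crop, left edge at col about 98, rows 60–210). I'll check it numerically against the tool pose.

```bash
python3 - <<'E'
from h import *
from scipy.spatial.transform import Rotation as Ro
np.set_printoptions(precision=2,suppress=True)
t=cams.read_camera("top");S=get_state();M=Ro.from_quat(S["tcp_rot"]).as_matrix()
X,Y,Z=-M[:,0],M[:,1],-M[:,2]; O=S["eef_pos"]-.0332*Z
q=proj(t,[O+a*X+b*Y+.006*Z for a,b in((.074,.11),(-.074,.11),(.074,.03),(-.074,.03))]); print(q)
g=t["color"].min(2).astype(float)
mid=lambda v,a:a+np.interp(135,v,range(len(v)))
for r in(192,200,210,220,226): print(r,g[r,312:323].astype(int))
for c in(324,330,336): print(c,g[181:193,c].astype(int),g[224:236,c].astype(int))
E
```

```text
[[318.05 186.98]
 [316.55 229.67]
 [339.49 189.04]
 [338.33 231.03]]
192 [ 67  63  66  65  68  80 133 167 175 153 118]
200 [ 77 125 133 130 129 133 169 179 180 180 180]
210 [ 59  93 118 129 129 131 164 178 180 180 178]
220 [103 113 121 127 131 152 172 180 179 178 178]
226 [174 152 132 130 135 165 176 162 121  90 100]
324 [ 72  71  71  69  70  72 114 172 175 159 144 159] [175 174 174 174 175 176 101  75  80 106 107  89]
330 [ 65  61  60  64  70  73  93 154 174 174 174 176] [165 176 176 175 173 171 129  85  82 116 112 110]
336 [ 71  73  77  81  77  77  78 102 168 174 173 174] [174 176 176 176 175 174 169  98  81 105 113 110]
```

Tool-pose prediction and picture agree within about 0.5 px, so I'll lower the low (-y) end into the opening.

jog_arm --deltas "0 0.03 -0.4 0 0 0; 0 0 -0.8 0 0 0; 0 0 -0.8 0 0 0; 0 0 -0.8 0 0 0; 0 0 -0.8 0 0 0; 0 0 -0.8 0 0 0; 0 0 -0.7 0 0 0; 0 0 -0.5 0 0 0; 0 0 -0.24 0 0 0; 0 0 0 0 0 0; 0 0 0 0 0 0"

```text
time: 22.25
eef_pos: [0.5126, 0.0055, 0.1966]
tcp_rot: [0.015, 0.985, 0.174, 0.004]
contact_force: [-0.5, 0.0, -2.1]
opening: 0.125
finger_force: 78.2
```

```bash
cat > st.py <<'E'
from h import *
from scipy.spatial.transform import Rotation as Ro
np.set_printoptions(precision=1,suppress=True)
S=get_state();M=Ro.from_quat(S["tcp_rot"]).as_matrix();a=np.radians(-1.8)
B=np.array([[np.cos(a),-np.sin(a),0],[np.sin(a),np.cos(a),0],[0,0,1]])
X,Y,Z=-M[:,0],M[:,1],-M[:,2]; O=S["eef_pos"]-.0332*Z
f=lambda p:1000*(B.T@(p-[.512,.0019,0]))
print("t",S["time"],"origin",f(O),"low",f(O-.11*Y),"high",f(O+.11*Y),"tilt",np.degrees(np.arcsin(Y[2])),"roll",np.degrees(np.arcsin(X[2])),"yaw",np.degrees(np.arctan2(X[1],X[0]))+1.8,S["contact_force"])
E
python3 st.py
```

```text
t 22.25 origin [  0.5  15.  165.4] low [  0.7 -88.4 127.7] high [  0.4 118.3 203.1] tilt 20.045326602266588 roll 0.09899311307357124 yaw 0.030906040131162493 [-0.5  0.  -2.1]
```

jog_arm --deltas "-0.01 -0.3 0 0 0 0; -0.02 -0.5 0 0 0 0; -0.02 -0.5 0 0 0 0; -0.01 -0.4 0 0 0 0; -0.05 -0.2 0 0 0 0; 0 0 0 0 0 0; 0 0 0 0 0 0"

```text
time: 23.12
eef_pos: [0.5099, -0.0323, 0.1959]
tcp_rot: [0.015, 0.985, 0.174, 0.003]
contact_force: [-0.7, -0.3, -2.2]
opening: 0.12
finger_force: 78.2
```

```bash
python3 st.py
```

```text
t 23.125 origin [ -1.  -22.8 164.7] low [  -0.9 -126.1  126.9] high [ -1.1  80.5 202.5] tilt 20.074526270416072 roll 0.016344759472791997 yaw 0.03876066191875949 [-0.7 -0.3 -2.2]
```

jog_arm --deltas "0.03 0.12 -0.235 -0.5 0.016 0; 0 0.155 -0.24 -0.5 0.016 0; 0 0.14 -0.25 -0.5 0.016 0; 0 0 0 0 0 0; 0 0 0 0 0 0"

```text
time: 23.75
eef_pos: [0.5107, -0.024, 0.1816]
tcp_rot: [0.015, 0.995, 0.1, 0.002]
contact_force: [0.1, -0.5, -2.5]
opening: 0.119
finger_force: 78.2
```

```bash
python3 st.py
```

```text
t 23.75 origin [ -0.5 -19.3 149.1] low [  -0.4 -127.1  127.1] high [ -0.6  88.5 171. ] tilt 11.505154234786609 roll 0.024133224802716898 yaw 0.05349756595207733 [ 0.1 -0.5 -2.5]
```

jog_arm --deltas "0 0.13 -0.26 -0.5 0.016 0; 0 0.1 -0.26 -0.5 0.016 0; 0 0.08 -0.265 -0.5 0.016 0; 0 0.06 -0.275 -0.5 0.016 0; 0 0 0 0 0 0; 0 0 0 0 0 0"

```text
time: 24.5
eef_pos: [0.5108, -0.017, 0.1605]
tcp_rot: [0.016, 1.0, 0.0, 0.0]
contact_force: [0.1, -0.6, -2.7]
opening: 0.124
finger_force: 78.3
```

```bash
python3 st.py
```

```text
t 24.5 origin [ -0.6 -18.9 127.3] low [  -0.6 -128.9  127.2] high [ -0.6  91.1 127.4] tilt 0.05077516597879113 roll 0.019450576235701643 yaw 0.002094941528559602 [ 0.1 -0.6 -2.7]
```

jog_arm --deltas "0.01 0.3 0 0 0 0; 0.02 0.35 0 0 0 0; 0.02 0.24 0 0 0 0; 0 0.055 0 0 0 0; 0 0 -0.15 0 0 0; 0 0 -0.1 0 0 0; 0 0 -0.1 0 0 0; 0 0 0 0 0 0; 0 0 0 0 0 0"

```text
time: 25.62
eef_pos: [0.5116, 0.0021, 0.1532]
tcp_rot: [0.015, 1.0, -0.0, 0.0]
contact_force: [0.1, -0.4, -3.8]
opening: 0.121
finger_force: 78.3
```

```bash
python3 st.py
```

```text
t 25.625 origin [ -0.4   0.2 120. ] low [  -0.3 -109.8  120. ] high [ -0.5 110.2 120. ] tilt -0.0010892719688908945 roll 0.0036888252240663646 yaw 0.03099745361399453 [ 0.1 -0.4 -3.8]
```

jog_arm --deltas "0 0 -0.1 0 0 0; 0 0 -0.1 0 0 0; 0 0 0 0 0 0; 0 0 0 0 0 0"

```text
time: 26.12
eef_pos: [0.5115, 0.0022, 0.1492]
tcp_rot: [0.015, 1.0, 0.0, -0.0]
contact_force: [-1.4, -0.8, -2.8]
opening: 0.123
finger_force: 78.4
```

jog_arm --deltas "0 0 -0.05 0 0 0; 0 0 -0.04 0 0 0; 0 0 0 0 0 0"

```text
time: 26.5
eef_pos: [0.5117, 0.0022, 0.1491]
tcp_rot: [0.015, 1.0, -0.0, -0.0]
contact_force: [-4.5, 0.3, 5.7]
opening: 0.119
finger_force: 79.6
```

Contact is on the ledge at the right height. Next I'll release and retreat straight up, clear of the view.

jog_arm --deltas "0 0 0 0 0 0; 0 0 0 0 0 0; 0 0 0 0 0 0; 0 0 0 0 0 0; 0 0 0 0 0 0; 0 0 0.3 0 0 0; 0 0 0.8 0 0 0; 0 0 1 0 0 0; 0 0 1 0 0 0; 0 0 1 0 0 0; 0 0 1 0 0 0; 0 -1 0 0 0 0; 0 -1 0 0 0 0; 0 -1 0 0 0 0; 0 -1 0 0 0 0; 0 -1 0 0 0 0; 0 -1 0 0 0 0; 0 -1 0 0 0 0; 0 -1 0 0 0 0; 0 -1 0 0 0 0" --gripper 1

```text
time: 29.0
eef_pos: [0.5115, -0.1792, 0.2493]
tcp_rot: [0.015, 1.0, 0.0, -0.0]
contact_force: [0.3, -0.1, -0.1]
opening: 1.003
finger_force: 0.0
```

```bash
python3 - <<'E'
from h import *
t=cams.read_camera("top");s=cams.read_camera("side")
o=np.zeros((600,800,3),np.uint8)
A=cv2.resize(t["color"][185:250,300:400],None,fx=4.4,fy=4.4,interpolation=cv2.INTER_CUBIC); o[:286,:440]=A
B=cv2.resize(s["color"][165:255,310:450],None,fx=3.4,fy=3.4,interpolation=cv2.INTER_CUBIC); o[290:596,:476]=B
cv2.imwrite("pics/a6.png",o)
E
```

```text
(no output)
```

View pics/a6.png

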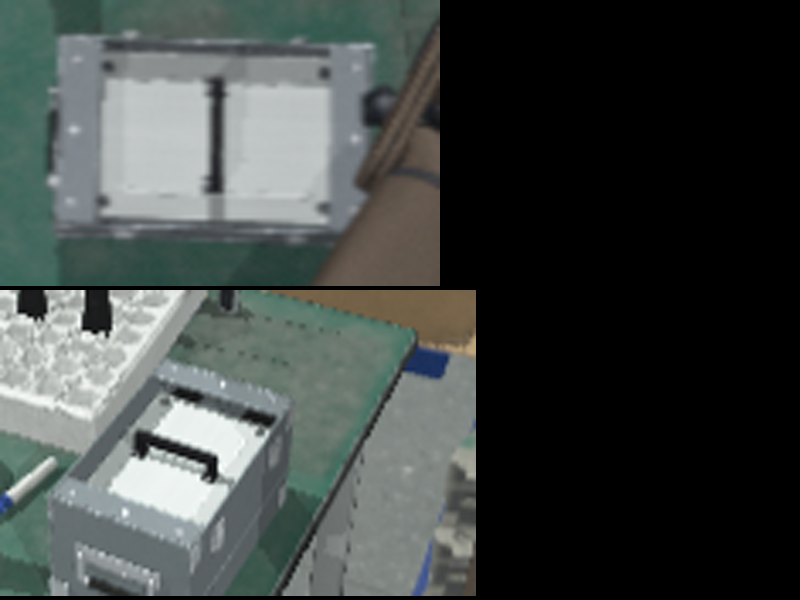

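The deck lies flat under both flanges, with its handle centred at crop px (214,135) and its corner screws symmetric. I'll hand it in.

```bash
python3 -c "
from plant import ctrl; print(ctrl.sign_off())"
```

```text
the job is handed in; nothing more can be done
None
```

I stood the tape roll on edge in its bay, seated the deck flat under both flanges, and handed the job in at about 29 s; the sign-off returned no verdict, so I don't have the judge's result.

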